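# Park the index plunger and swing out the key rack

### The arm

A 7-joint arm with a two-finger parallel gripper is mounted at the origin on the work surface. World frame = base frame: x ahead of the robot, y to its left, z up, the work surface at z = 0. Lengths are in m, angles in rad, forces in N, time in s.
With the tool pointing down it reaches from about 0.4 to 0.9 m from the base axis. Payload 5.5 kg.
Tool frame: the origin (TCP) lies between the finger pads; the fingertips stand 11 mm ahead of it and the grasp point (between the pads) lies 8 mm behind it (manip.tcp_to_tips is the distance from the TCP to the fingertips, in m); z points along the fingers, x is the direction in which the jaws open and shut, and the axes are right-handed (so a half turn about z gives the same grasp; the last joint's range is limited). The gripper opens to 92 mm and grips with 3 to 60 N. Pads are 19 mm wide; open, the fingers measure 130 mm over their backs; the gripper's body (75 mm by 190 mm) begins 47 mm behind the grasp point.
Start: joints at [-1.027, 0.501, -0.427, 1.55, 0.221, 1.138, -0.21], TCP at [0.18, 0.625, 0.217] pointing down, gripper open.
Joint ranges: [-2.88, 2.88], [-0.31, 2.03], [-1.54, 1.56], [0.2, 2.42], [-1.41, 4.55], [0.19, 2.02], [-2.57, 2.57]. Speed limits (rad/s): [2.57, 2.57, 3.14, 3.14, 3.14, 3.14, 3.14].

### API

Orientations are given as a unit quaternion [x, y, z, w].
In Python, from rig import manip, release, gripper_close, kinematics, viewer, ticket, status gives the robot as it stands. Calls block until the motion is done:
- manip.move_ptp(position, orientation): joint-space move of the TCP to a pose.
- manip.movel(position, orientation=None, velocity=0.15, until_force=None): straight line of the TCP; orientation=None keeps the orientation; velocity is the mean speed in m/s. With until_force (N) it stops when the force on the tool has changed by that much, and returns True; else False.
- manip.movej(angles): joint-space move.
- release() and gripper_close(grasp_force=None): open the fingers fully, or close them until they stop; grasp_force is the grip in N (None keeps the last).
- manip.sleep(seconds).
- kinematics.inverse_kinematics(position, orientation): joint angles nearest the present ones, or None.
- viewer.camera(name): name is "scene" or "top" or "wrist"; returns the picture (420x560x3 uint8, red, green, blue); there is no depth.
- viewer.calibration(name): a dict with "mtx" (3x3 intrinsics, pixels), "extrinsics" (4x4, takes a point from camera to world coordinates); the wrist camera has in their place "mount" (4x4, takes a point from camera to tool coordinates, whose origin is the TCP and whose axes are the tool frame's). Camera axes: x right, y down, z forward; pixel columns grow to the right and rows downward; lengths in m; the calibration is good to about 2 mm. A picture is of the moment at which its call begins: read the wrist's pose just before it. calibration takes no time and is no camera call.
A pose or a line that the arm cannot do raises manip.MotionError and nothing moves.
- ticket.job_done(): hands the job in, once; it reports no verdict.
Trained networks look in the newest picture that a camera, given by its name, has taken for a name from the list of things; names that differ only in an ending like _2 or _b are one class to them, and where a whole thing is asked for, a point or a joint stands for the part that bears it (a point fixed in the world has none). Each returns a list of dicts, best first, with "score" (0 to 1); they miss things now and then, are a little off and sometimes report something else, mostly with a low value. They report only what shows in the picture. A call takes as long as a camera call.
- viewer.search_frame(camera, thing): "box" ([left, top, right, bottom] in pixels, round what is visible of it).
- viewer.outline_of(camera, thing): "mask" (420x560 bool, what is visible of it) and "box" ([left, top, right, bottom] in pixels, round what is visible of it).
Readings, each from a call of its own:
- status.read_time_s(): time.
- status.read_joints(): joint angles.
- status.read_joint_vel(): joint speeds.
- status.read_joint_efforts(): joint torques, N m.
- status.read_eef_pos(): TCP position.
- status.read_tool_rot(): TCP orientation.
- status.read_contact_force(): force on the tool from outside, world axes, zero at the start.
- status.read_torque(): the same for the moment, N m.
- status.read_finger_gap(): finger opening in m.
Only numpy, scipy, OpenCV 4.12 (cv2) and the standard library are available. Lean on these libraries where they do the work, as an engineer would, in place of code of your own. Each camera call takes 0.05 s, during which the arm holds its last target.

### The job

Free the swivel key rack: pull the red spring plunger knob straight up, twist it clockwise until you feel its stop (turn gently, never force it), and let it down into the rest notch beside the stop so that it stays retracted when you let go. Then swing the rack's arm by its black post towards the robot until it meets its end stop, and let go. Leave the things lying on the shelf where they are.

Things in the scene. Friction and masses are not known exactly. Their poses are not given: they have to be found in the camera images.
- rack: The fixed base of the swivel rack, a plywood plate 150 (x) by 200 (y) by 12 mm. Its origin lies at the table's height on the vertical axis about which the rack turns; x and y are level. The plunger's axis is at x 0, y -90 mm, held by a grey bridge.
- knob_grip (a point): Centre of the red T-shaped plunger knob (a bar 46 long, 14 wide, 24 mm high, long side along its x axis; z up), 118 mm above the table at home. The knob rises and turns with the plunger. From its lower face down to the metal ring round the stem (radius 27 mm, tallest parts 90 mm above the table) there are 16 mm free at home. At home the bar lies along the rack's x axis.
- pull (a joint): How far the plunger is pulled up, m: 0 at home (its nose then stands in the steel fork of the rack's disc and locks it), end of travel 0.018. The spring pulls it down with 5.4 N at home and 10.8 N at the end of travel (300 N/m). A cross pin under the knob must be lifted 0.014 to ride over the metal rim; seated in the rest notch the plunger reads 0.011 and the nose is clear of the fork.
- twist (a joint): Turn of the knob, rad: 0 at home (pin in a slot), growing clockwise seen from above; it turns clockwise only, and only when lifted, with about 0.02 N m. The rest notch lies right at the stop, anywhere from 0.60 to 1.40 rad, different every time and not measured: find the stop by feel, with the plunger lifted 15 to 17 mm, and let the knob down there.
- guide: The metal guide round the plunger's stem: rim, rest notch and stop, 22 mm from the axis. Origin on the plunger's axis at the table's height, axes as the rack's. The notch takes a pin let down at most 0.1 rad short of the stop; the 0.25 rad before that are rim (pull reads 0.014: not seated), and let down earlier still it springs home. Pressing the stop with more than 16 N (0.35 N m on the knob) damages it.
- post (a point): Centre of the black round grip post (16 mm across, 46 mm high, upright) at the end of the plywood arm, 142 mm above the table, 140 mm from the axis of the rack; the arm's top is 119 mm above the table.
- swing (a joint): Turn of the rack's arm, rad: 0 locked (the arm then points 60 degrees counter-clockwise from the x axis of the rack), growing counter-clockwise seen from above (the arm comes towards the robot), end stop at 1.1. It turns with light friction (about 0.5 N at the post) and stays where it is left.
- swivel (a point): Point on the rack's turning axis, 142 mm above the table.
- key: Small brass key, 56 mm long, lying on the shelf: leave alone.
- fob: Black plastic scooter fob, 58 x 34 x 13 mm, on the shelf: leave alone.
- phone_stand: Blue phone stand, 85 x 75 mm, 85 mm high: leave alone.
- bottle_cap: Steel bottle cap, 32 mm across, 8 mm high: leave alone.
- padlock: Brass padlock lying flat, 68 x 44 x 20 mm: leave alone.
- torch: Grey torch standing upright, 36 mm across, 100 mm high: leave alone.

How it is judged:
By the outcome, as a careful person would: the job done as asked, in the order asked, and still so for the second after the job is handed in, with the robot touching nothing.
It also fails if it takes over 70 s, if anything falls off the work surface, if the arm or the gripper's body presses on something with over 40 N, if the wrist force passes 120 N, or if a joint passes its speed limit or range.

## Working session

There is one attempt and no reset: what is moved stays moved. The work goes in short steps, each a Python script; the robot and the scene stay as the last script left them, time stands still between calls to the robot, and variables do not carry over. Pictures are saved under pics/ and viewed, and the job is handed in when it is done.

```bash
mkdir -p pics; ls
python3 - <<'E'
from rig import manip, viewer, status
import cv2, numpy as np
print(status.read_time_s(), status.read_eef_pos(), status.read_tool_rot(), manip.tcp_to_tips)
for n in ["scene","top"]:
    im=viewer.camera(n); cv2.imwrite(f"pics/{n}0.png",im[:,:,::-1])
    c=viewer.calibration(n); print(n,np.round(c["mtx"],1).tolist(),np.round(c["extrinsics"],3).tolist())
    for t in ["rack","knob_grip","post","guide"]:
        r=viewer.search_frame(n,t); print(n,t,[(np.round(d["box"],0).tolist(),round(d["score"],2)) for d in r[:2]])
print(viewer.calibration("wrist"))
E
```

```text
pics
0.0 [0.17999424 0.62382788 0.21578209] [ 7.99083065e-01  6.01219847e-01 -7.91570842e-04  5.68819354e-04] 0.011
scene [[434.2, 0.0, 281.5], [0.0, 434.2, 217.0], [0.0, 0.0, 1.0]] [[0.874, 0.382, -0.299, 0.865], [0.485, -0.708, 0.513, -0.497], [-0.015, -0.593, -0.805, 0.905], [0.0, 0.0, 0.0, 1.0]]
scene rack [([218.0, 184.0, 344.0, 296.0], 0.65)]
scene knob_grip [([234.0, 231.0, 257.0, 250.0], 0.64), ([131.0, 383.0, 168.0, 414.0], 0.34)]
scene post [([252.0, 187.0, 341.0, 262.0], 0.85)]
scene guide [([238.0, 243.0, 259.0, 262.0], 0.75)]
top [[491.0, 0.0, 281.0], [0.0, 491.0, 213.7], [0.0, 0.0, 1.0]] [[0.004, -0.997, 0.08, 0.435], [-1.0, -0.006, -0.019, 0.007], [0.019, -0.08, -0.997, 1.615], [0.0, 0.0, 0.0, 1.0]]
top rack [([233.0, 178.0, 315.0, 251.0], 0.72), ([235.0, 179.0, 288.0, 243.0], 0.24)]
top knob_grip [([234.0, 179.0, 288.0, 239.0], 0.39)]
top post [([236.0, 177.0, 291.0, 240.0], 0.7)]
top guide [([287.0, 217.0, 304.0, 229.0], 0.63)]
{'mtx': array([[343.47113892,   0.        , 278.84250557],
       [  0.        , 343.47113892, 209.85637892],
       [  0.        ,   0.        ,   1.        ]]), 'mount': array([[ 9.99999043e-01,  7.69889627e-04,  1.14923816e-03,
         6.15965251e-04],
       [-1.08199425e-03,  9.52962875e-01,  3.03085117e-01,
        -8.28573162e-02],
       [-8.61839214e-04, -3.03086070e-01,  9.52962796e-01,
        -1.67548018e-01],
       [ 0.00000000e+00,  0.00000000e+00,  0.00000000e+00,
         1.00000000e+00]])}
```

View pics/scene0.png

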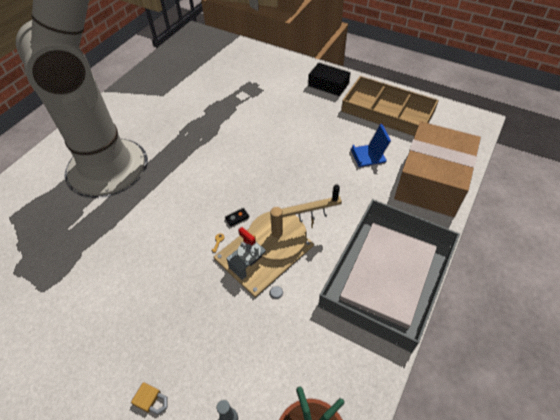

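View pics/top0.png

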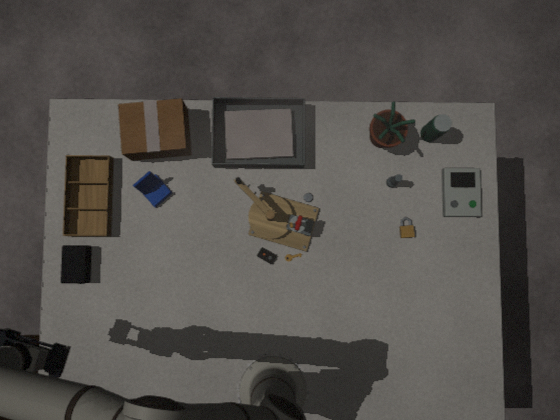

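Run:
```python
import cv2
a=cv2.imread('pics/scene0.png')[160:310,180:380];b=cv2.imread('pics/top0.png')[150:270,210:340]
cv2.imwrite('pics/sc_crop.png',cv2.resize(a,None,fx=4,fy=4,interpolation=2));cv2.imwrite('pics/top_crop.png',cv2.resize(b,None,fx=5,fy=5,interpolation=2))
```

```text
(no output)
```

View pics/sc_crop.png

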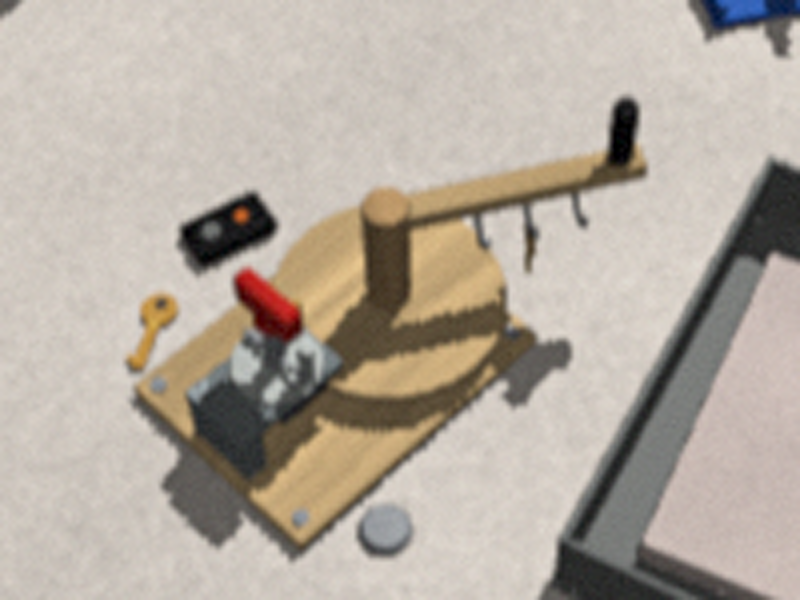

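View pics/top_crop.png

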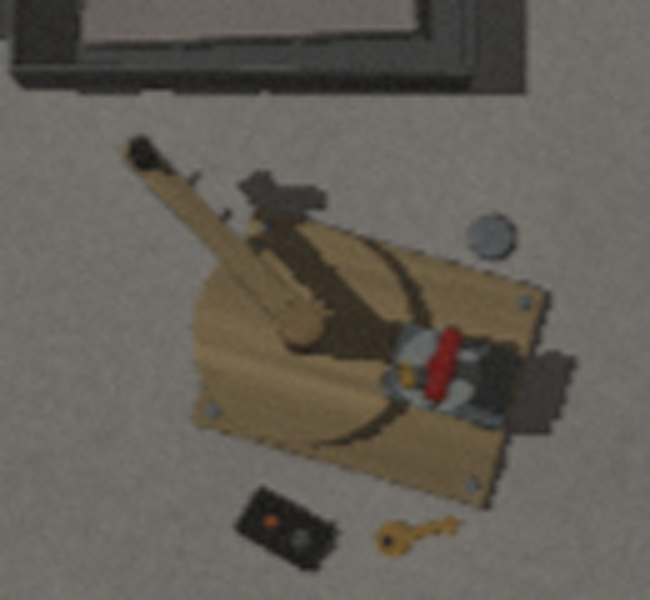

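The scene view shows the rack with its red knob near (247,236), the post near (336,187) and the post pillar near (277,212). In the top view they are near (298,223), (239,179) and (271,215). Next I triangulate them.

```bash
cat > h.py <<'E'
import numpy as np
from rig import viewer
def ray(n,uv,T=None):
    c=viewer.calibration(n); E=c["extrinsics"] if T is None else T@c["mount"]
    d=np.linalg.inv(c["mtx"])@np.array([*uv,1.]); return E[:3,3],E[:3,:3]@d
def tri(rays):
    A=np.zeros((3,3));b=np.zeros(3)
    for o,d in rays:
        d=d/np.linalg.norm(d);P=np.eye(3)-np.outer(d,d);A+=P;b+=P@o
    p=np.linalg.solve(A,b); return p,[np.linalg.norm((np.eye(3)-np.outer(d,d)/(d@d))@(p-o)) for o,d in rays]
def plane(n,uv,z,T=None):
    o,d=ray(n,uv,T); return o+d*(z-o[2])/d[2]
E
python3 - <<'E'
from h import *
np.set_printoptions(precision=4,suppress=True)
P={}
for k,s,t,z in [("knobtop",(247.5,234.5),(298.6,222.6),.13),("posttop",(336.5,186),(238.6,179.2),.165),("pillartop",(276.7,212),(271.4,215),.14)]:
    p,r=tri([ray("scene",s),ray("top",t)]); a,b=plane("scene",s,z),plane("top",t,z); print(k,p,r,a,b); P[k]=(a+b)/2
d=P["posttop"]-P["pillartop"]; print("arm",np.hypot(*d[:2]),np.degrees(np.arctan2(d[1],d[0]))-60)
d=P["pillartop"]-P["knobtop"]; print("y",np.hypot(*d[:2]),np.degrees(np.arctan2(d[1],d[0]))-90)
E
```

```text
knobtop [ 0.5299 -0.0743  0.1203] [np.float64(0.0015415609797469502), np.float64(0.0015415609797469173)] [ 0.5352 -0.0785  0.13  ] [ 0.5281 -0.0747  0.13  ]
posttop [0.6555 0.1067 0.166 ] [np.float64(0.0014355704988210135), np.float64(0.0014355704988211987)] [0.6563 0.1085 0.165 ] [0.6544 0.1061 0.165 ]
pillartop [0.5541 0.0097 0.1189] [np.float64(0.0030438773158976786), np.float64(0.003043877315897744)] [ 0.5648 -0.002   0.14  ] [0.55   0.0079 0.14  ]
arm 0.14311863857148097 -13.193789273717186
y 0.08358692312781181 -17.910950453875003
```

```bash
cat >> h.py <<'E'
from scipy.spatial.transform import Rotation as R
from rig import manip,status,kinematics
def quat(a):  # tool x along world yaw a, z down
    x=np.array([np.cos(a),np.sin(a),0]);z=np.array([0,0,-1.]);return R.from_matrix(np.c_[x,np.cross(z,x),z]).as_quat()
def toolT():
    T=np.eye(4);T[:3,:3]=R.from_quat(status.read_tool_rot()).as_matrix();T[:3,3]=status.read_eef_pos();return T
E
python3 - <<'E'
from h import *
np.set_printoptions(precision=2,suppress=True)
yaw=np.radians(-15)
for base in (np.pi/2,-np.pi/2):
  for tw in (0,.7,1.5):
    q=kinematics.inverse_kinematics([.531,-.076,.13],quat(yaw+base-tw)); print(base,tw,q)
E
```

```text
1.5707963267948966 0 [ 0.02  0.37  0.08  1.93 -0.04  0.84  1.44]
1.5707963267948966 0.7 [-0.03  0.38  0.15  1.93 -0.07  0.84  0.76]
1.5707963267948966 1.5 [-0.08  0.38  0.21  1.93 -0.11  0.84 -0.  ]
-1.5707963267948966 0 [-0.31  0.41  0.49  1.94 -0.25  0.85 -1.52]
-1.5707963267948966 0.7 [-0.74  0.65  1.13  1.95 -0.71  1.01 -1.81]
-1.5707963267948966 1.5 [-0.83  0.85  1.36  1.95 -0.92  1.16 -2.43]
```

Run:
```python
from h import *
import cv2
np.set_printoptions(precision=4,suppress=True)
yaw=np.radians(-15)
manip.move_ptp([.531,-.076,.27],quat(yaw+np.pi/2))
print(status.read_time_s(),status.read_eef_pos(),status.read_contact_force(),status.read_torque())
T=toolT(); np.save("T1.npy",T)
im=viewer.camera("wrist"); cv2.imwrite("pics/w1.png",im[:,:,::-1])
for t in ["knob_grip","post","guide"]:
    for d in viewer.search_frame("wrist",t)[:2]: print(t,d["box"],d["score"])
c=viewer.calibration("wrist")
```

```text
3.2667 [ 0.5312 -0.0749  0.2699] [-0.1575  0.1305  0.2602] [ 0.0105  0.0211 -0.0289]
knob_grip [265.6, 154.8, 286.7, 214.8] 0.66
post [295.1, 110.8, 509.5, 271.9] 0.97
guide [254.6, 154.5, 301.6, 198.1] 0.92
```

View pics/w1.png

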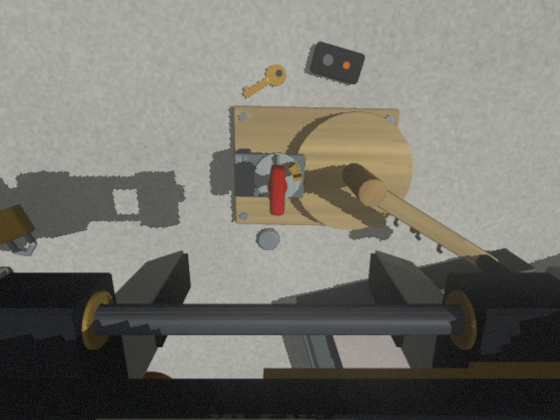

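Run:
```python
import cv2
a=cv2.imread('pics/w1.png')[90:250,215:415]
cv2.imwrite('pics/w1c.png',cv2.resize(a,None,fx=4,fy=4,interpolation=cv2.INTER_CUBIC)[:600])
```

```text
(no output)
```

View pics/w1c.png

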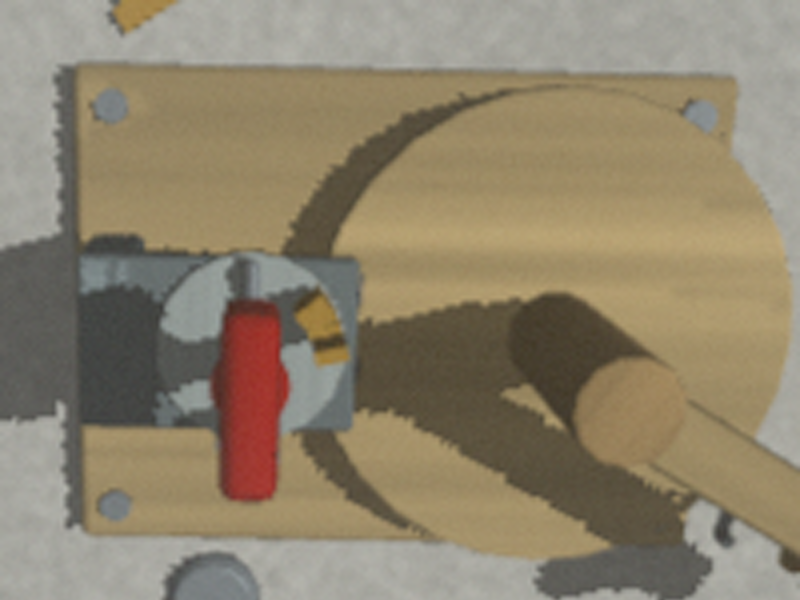

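Run:
```python
from h import *
np.set_printoptions(precision=4,suppress=True)
T=np.load("T1.npy")
far=plane("wrist",(215+248/4,90+500/4),.13,T); near=plane("wrist",(215+251/4,90+302/4),.106,T)
print(far,near,np.hypot(*(far-near)[:2]),np.degrees(np.arctan2(*(far-near)[1::-1])),(far+near)/2)
c=[plane("wrist",(215+x/4,90+y/4),.012,T) for x,y in [(78,64),(736,76),(84,532)]]
e=c[1]-c[0];print("edge y",np.hypot(*e[:2]),np.degrees(np.arctan2(e[1],e[0]))-90)
e=c[2]-c[0];print("edge x",np.hypot(*e[:2]),np.degrees(np.arctan2(e[1],e[0])))
for z in (.119,.125,.13): print("pillar",z,plane("wrist",(215+631/4,90+412/4),z,T))
yaw=np.radians(-15.5);ex=np.array([np.cos(yaw),np.sin(yaw)]);ey=np.array([-ex[1],ex[0]])
o=c[0][:2]+.075*ex+.1*ey; print("origin from plate",o,"knob",o-.09*ey)
```

```text
[ 0.5504 -0.0807  0.13  ] [ 0.5092 -0.069   0.106 ] 0.042738020641469615 -15.78036390515662 [ 0.5298 -0.0749  0.118 ]
edge y 0.1954935277465441 -15.837640223119763
edge x 0.14738571602151773 -16.308218201387017
pillar 0.119 [0.5559 0.0128 0.119 ]
pillar 0.125 [0.554  0.0115 0.125 ]
pillar 0.13 [0.5523 0.0105 0.13  ]
origin from plate [ 0.5428 -0.0286] knob [ 0.5187 -0.1153]
```

Run:
```python
from h import *
from rig import gripper_close
np.set_printoptions(precision=4,suppress=True)
q=quat(np.radians(-15.8+90))
manip.movel([.530,-.075,.20],q,velocity=.15)
r=manip.movel([.530,-.075,.112],velocity=.08,until_force=4)
print(r,status.read_eef_pos(),status.read_contact_force(),status.read_torque())
gripper_close(40)
print(status.read_time_s(),status.read_finger_gap(),status.read_eef_pos(),status.read_contact_force(),status.read_torque())
im=viewer.camera("wrist");import cv2;cv2.imwrite("pics/w2.png",im[:,:,::-1])
```

```text
False [ 0.5305 -0.075   0.1125] [-0.1772 -1.0098 -0.021 ] [-0.0061  0.0026  0.0438]
6.525 0.01326693206547711 [ 0.5298 -0.0758  0.112 ] [-0.4329 -2.2619  1.0836] [-0.4951  0.1185  0.0183]
```

View pics/w2.png

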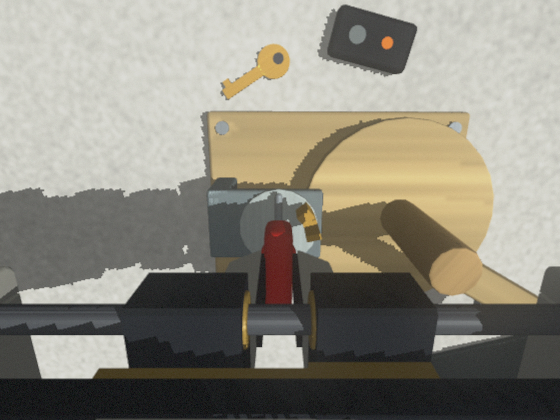

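The knob is between the pads (red bar at 278,250, gap 13.3 mm). Next I lift it.

Run:
```python
from h import *
np.set_printoptions(precision=4,suppress=True)
z0=status.read_eef_pos()[2]
for dz in (.008,.016):
    manip.movel([.530,-.0752,.112+dz],velocity=.03)
    manip.sleep(.1);print(status.read_time_s(),status.read_eef_pos()-[0,0,z0],status.read_contact_force(),status.read_torque(),status.read_finger_gap())
```

```text
7.0917 [ 0.5296 -0.0755  0.0077] [-0.3355 -4.3944 -8.7822] [-1.037  -0.0697  0.0061] 0.0133927007320465
7.6083 [ 0.5296 -0.0755  0.0157] [  0.3131  -5.2769 -10.3896] [-1.1805 -0.0315 -0.0785] 0.013201089453397642
```

```bash
cat > tw.py <<'E'
from h import *
import json,sys
np.set_printoptions(precision=3,suppress=True)
def mz():
    v=[]
    for _ in range(4):
        v.append(status.read_torque()[2]); manip.sleep(.01)
    return np.mean(v)
def run(start,end,step,thr,p):
    b=mz();print("base",b)
    a=start
    while a<end-1e-9:
        a+=step
        manip.movel(p,quat(np.radians(-15.8+90)-a),velocity=.05)
        m=mz();f=status.read_contact_force()
        x=R.from_quat(status.read_tool_rot()).as_matrix()[:,0];act=np.radians(74.2)-np.arctan2(x[1],x[0])
        e=status.read_eef_pos()
        print(round(status.read_time_s(),2),"cmd %.3f act %.3f mz %.3f"%(a,act,m),f,e)
        if abs(m-b)>thr or e[2]<.1268 or np.hypot(f[0],f[1])>15: print("STOP");break
    return a
E
python3 - <<'E'
from tw import *
run(0,.12,.03,.1,[.530,-.0752,.128])
E
```

```text
base -0.05977335639629413
7.92 cmd 0.030 act 0.029 mz 0.006 [  0.395  -5.161 -11.189] [ 0.53  -0.075  0.128]
8.21 cmd 0.060 act 0.059 mz -0.016 [ -0.2    -3.597 -10.935] [ 0.53  -0.075  0.128]
8.49 cmd 0.090 act 0.089 mz -0.013 [ -0.304  -5.392 -11.054] [ 0.53  -0.075  0.128]
8.78 cmd 0.120 act 0.119 mz -0.000 [  0.741  -4.823 -11.105] [ 0.53  -0.075  0.128]
```

Run:
```python
from tw import *
run(.12,1.5,.03,.1,[.530,-.0752,.128])
```

```text
base -0.004911073553105809
9.09 cmd 0.150 act 0.149 mz -0.013 [  0.106  -4.964 -11.16 ] [ 0.53  -0.075  0.128]
9.38 cmd 0.180 act 0.179 mz -0.022 [ -0.061  -5.773 -11.139] [ 0.53  -0.075  0.128]
9.66 cmd 0.210 act 0.209 mz -0.016 [  0.217  -4.873 -10.482] [ 0.53  -0.075  0.128]
9.94 cmd 0.240 act 0.239 mz -0.008 [  0.583  -5.654 -10.359] [ 0.53  -0.075  0.128]
10.22 cmd 0.270 act 0.269 mz -0.005 [  0.083  -5.149 -10.855] [ 0.53  -0.075  0.128]
10.51 cmd 0.300 act 0.299 mz 0.002 [ -0.24   -4.867 -10.585] [ 0.53  -0.075  0.128]
10.79 cmd 0.330 act 0.329 mz -0.013 [  0.945  -4.841 -10.16 ] [ 0.53  -0.075  0.128]
11.07 cmd 0.360 act 0.359 mz -0.025 [  0.224  -5.156 -10.918] [ 0.53  -0.075  0.128]
11.36 cmd 0.390 act 0.389 mz -0.019 [  0.143  -4.879 -11.196] [ 0.53  -0.075  0.128]
11.64 cmd 0.420 act 0.419 mz -0.020 [  1.102  -4.774 -11.277] [ 0.53  -0.075  0.128]
11.93 cmd 0.450 act 0.449 mz 0.016 [  0.945  -5.118 -10.37 ] [ 0.53  -0.075  0.128]
12.21 cmd 0.480 act 0.479 mz -0.016 [ -0.028  -5.348 -10.762] [ 0.53  -0.075  0.128]
12.49 cmd 0.510 act 0.509 mz 0.002 [  1.355  -5.212 -10.621
[... 1187 characters left out ...]
.53  -0.075  0.128]
16.74 cmd 0.960 act 0.959 mz -0.020 [  0.32   -4.113 -10.215] [ 0.53  -0.075  0.128]
17.02 cmd 0.990 act 0.989 mz -0.022 [  0.141  -5.832 -11.813] [ 0.53  -0.075  0.128]
17.31 cmd 1.020 act 1.019 mz -0.014 [  0.682  -5.207 -10.853] [ 0.53  -0.075  0.128]
17.59 cmd 1.050 act 1.049 mz -0.016 [  0.287  -5.096 -10.942] [ 0.53  -0.075  0.128]
17.88 cmd 1.080 act 1.079 mz 0.010 [  0.292  -5.104 -10.884] [ 0.53  -0.075  0.128]
18.16 cmd 1.110 act 1.109 mz 0.014 [  0.155  -4.896 -10.051] [ 0.53  -0.075  0.128]
18.44 cmd 1.140 act 1.139 mz 0.074 [ -0.678  -6.069 -11.052] [ 0.53  -0.075  0.128]
18.73 cmd 1.170 act 1.168 mz 0.127 [ -0.829  -4.933 -11.122] [ 0.529 -0.075  0.128]
STOP
```

Run:
```python
from tw import *
run(1.17,1.19,.01,.1,[.530,-.0752,.128])
q=quat(np.radians(74.2)-1.165)
manip.movel([.530,-.0752,.128],q,velocity=.05);print("back mz",mz())
for z in (.127,.126,.125,.124,.123,.1225,.122,.1215):
    manip.movel([.530,-.0752,z],q,velocity=.02)
    f=status.read_contact_force();print(z,status.read_eef_pos()[2],f,mz())
    if f[2]>-2: break
print(status.read_time_s())
```

```text
base 0.15310384732485158
19.04 cmd 1.180 act 1.178 mz 0.187 [ -0.465  -5.74  -10.504] [ 0.529 -0.075  0.128]
19.32 cmd 1.190 act 1.188 mz 0.247 [-2.207 -5.491 -9.159] [ 0.529 -0.075  0.128]
back mz 0.14977699791555513
0.127 0.12674801059359353 [ -0.365  -5.939 -10.076] 0.1620716208322885
0.126 0.12577303579559582 [-2.136 -5.712 -9.881] 0.16131642414650388
0.125 0.12479029491194248 [-1.095 -6.078 -9.122] 0.14458429159901162
0.124 0.12384034997692973 [-1.392 -5.727 -8.832] 0.13613523614571674
0.123 0.12295473567061871 [-1.898 -5.367 -8.028] 0.1394468632403946
0.1225 0.12280488756397653 [-2.414 -7.112 -3.97 ] 0.17822328713514182
0.122 0.12268568624458909 [-3.816 -5.414 -0.889] 0.1797705872702331
21.5917
```

Run:
```python
from tw import *
from rig import release
import cv2
q=quat(np.radians(74.2)-1.135)
manip.movel([.530,-.0752,.122],q,velocity=.05);print("back mz",mz(),status.read_contact_force())
release()
print(status.read_contact_force(),status.read_torque())
manip.movel([.530,-.0752,.26],velocity=.15)
T=toolT();np.save("T3.npy",T)
im=viewer.camera("wrist");cv2.imwrite("pics/w3.png",im[:,:,::-1])
im=viewer.camera("scene");cv2.imwrite("pics/s3.png",cv2.resize(im[160:310,180:380,::-1],None,fx=4,fy=4,interpolation=2))
print(status.read_time_s())
```

```text
back mz 0.09309406477070198 [-1.878 -6.009 -1.987]
[-0.521 -0.719 -0.689] [-0.081  0.043  0.033]
24.3417
```

View pics/w3.png

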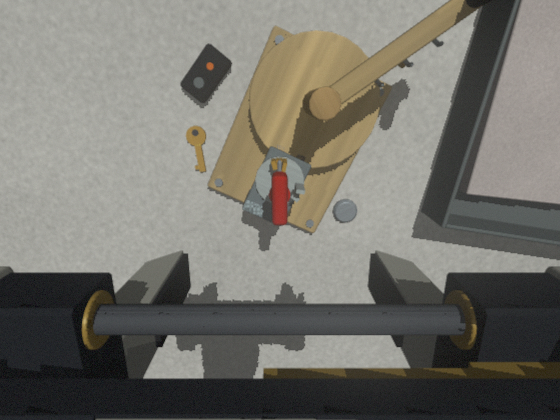

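View pics/s3.png

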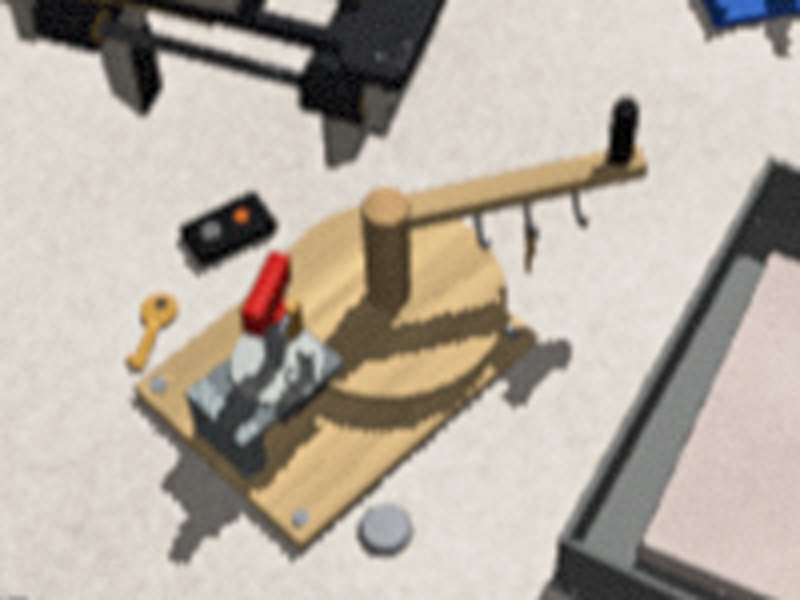

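Run:
```python
from tw import *
from rig import gripper_close
import cv2
piv=np.array([.5545,.0116]);a0=np.radians(44.2)
for s in (0,.5,1.1,1.2):
    a=a0+s;print(kinematics.inverse_kinematics([*(piv+.14*np.array([np.cos(a),np.sin(a)])),.137],quat(a-np.pi/2)))
p=piv+.14*np.array([np.cos(a0),np.sin(a0)])
manip.move_ptp([*p,.26],quat(a0-np.pi/2))
T=toolT();np.save("T4.npy",T)
im=viewer.camera("wrist");cv2.imwrite("pics/w4.png",im[:,:,::-1]);print(viewer.search_frame("wrist","post")[:2],p,status.read_time_s())
```

```text
[-0.545  0.613  0.488  1.606 -0.326  1.004 -0.755]
[-0.56   0.508  0.369  1.739 -0.22   0.935 -0.402]
[-0.565  0.368  0.289  1.937 -0.137  0.855  0.097]
[-0.558  0.345  0.278  1.97  -0.125  0.844  0.188]
[] [0.655 0.109] 25.525
```

View pics/w4.png

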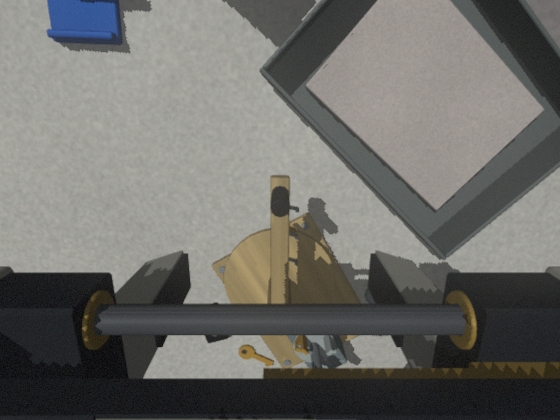

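Run:
```python
from tw import *
from rig import gripper_close
T=np.load("T4.npy");m=plane("wrist",(280.5,207),.165,T);print("post meas",m)
piv=np.array([.5545,.0116]);a0=np.radians(44.2)
p=piv+.14*np.array([np.cos(a0),np.sin(a0)])
print(m[:2]-p)
r=manip.movel([*p,.137],velocity=.12,until_force=4)
print(r,status.read_eef_pos(),status.read_contact_force())
if not r:
    gripper_close(8)
    print(status.read_time_s(),status.read_finger_gap(),status.read_contact_force())
```

```text
post meas [0.656 0.109 0.165]
[ 0.001 -0.001]
False [0.656 0.109 0.138] [ 0.564 -0.001 -0.458]
27.8667 0.015443218505911889 [0.765 0.263 0.709]
```

```bash
cat > sw.py <<'E'
from tw import *
piv=np.array([.5545,.0116]);a0=np.radians(44.2)
def seg(s,vel=.08,uf=5):
    a=a0+s; return manip.movel([*(piv+.14*np.array([np.cos(a),np.sin(a)])),.137],quat(a-np.pi/2),velocity=vel,until_force=uf)
def rep(s,r):
    e=status.read_eef_pos();f=status.read_contact_force();d=e[:2]-piv;th=np.arctan2(d[1],d[0]);t=np.array([-np.sin(th),np.cos(th)])
    print(round(status.read_time_s(),2),"s %.3f act %.3f r %.4f ft %.2f fr %.2f"%(s,th-a0,np.hypot(*d),f[:2]@t,f[:2]@d/np.hypot(*d)),r,round(status.read_finger_gap(),4))
    return f[:2]@t
E
python3 - <<'E'
from sw import *
for s in np.arange(.1,1.01,.1):
    r=seg(s);ft=rep(s,r)
    if r or abs(ft)>5: print("STOP");break
E
```

```text
28.07 s 0.100 act 0.069 r 0.1401 ft -0.28 fr -0.45 True 0.0162
STOP
```

Run:
```python
from sw import *
rep(0,0)
for s in np.arange(.12,1.0,.1):
    r=seg(s,.05,8);ft=rep(s,r)
    if abs(ft)>5: print("STOP");break
import cv2
im=viewer.camera("scene");cv2.imwrite("pics/s5.png",cv2.resize(im[130:310,180:380,::-1],None,fx=3,fy=3))
```

```text
28.07 s 0.000 act 0.069 r 0.1401 ft -0.28 fr -0.45 0 0.0162
28.41 s 0.120 act 0.118 r 0.1400 ft 1.01 fr 1.81 False 0.0156
28.84 s 0.220 act 0.219 r 0.1399 ft 0.23 fr 1.44 False 0.0156
29.27 s 0.320 act 0.320 r 0.1398 ft 0.51 fr 0.54 False 0.0157
29.71 s 0.420 act 0.420 r 0.1398 ft 0.62 fr 0.95 False 0.0154
30.14 s 0.520 act 0.520 r 0.1397 ft -0.15 fr 0.58 False 0.0157
30.57 s 0.620 act 0.620 r 0.1397 ft 0.06 fr -1.31 False 0.0157
31.01 s 0.720 act 0.720 r 0.1397 ft 0.72 fr -1.59 False 0.0157
31.44 s 0.820 act 0.820 r 0.1397 ft 0.61 fr -1.73 False 0.0162
31.88 s 0.920 act 0.919 r 0.1397 ft 0.15 fr -1.19 False 0.0158
```

View pics/s5.png

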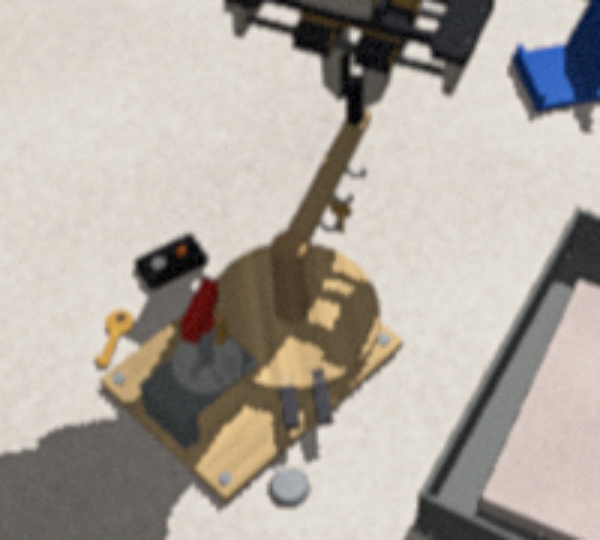

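The arm is turning with the gripped post near (355,90). The fob and key lie where they were. I continue slowly to the end stop.

Run:
```python
from sw import *
for s in np.r_[.98,1.03,1.06,np.arange(1.075,1.2,.015)]:
    r=seg(s,.02,8);manip.sleep(.1);ft=rep(s,r)
    if ft<-5 or r: print("STOP");break
```

```text
32.59 s 0.980 act 0.981 r 0.1397 ft 0.26 fr -3.78 False 0.0157
33.19 s 1.030 act 1.032 r 0.1398 ft 1.12 fr -4.57 False 0.0158
33.65 s 1.060 act 1.062 r 0.1398 ft 0.58 fr -5.55 False 0.0156
34.01 s 1.075 act 1.077 r 0.1397 ft 0.91 fr -4.82 False 0.0158
34.37 s 1.090 act 1.092 r 0.1398 ft 0.57 fr -5.53 False 0.0153
34.73 s 1.105 act 1.098 r 0.1399 ft -2.39 fr -4.32 False 0.0155
35.08 s 1.120 act 1.099 r 0.1401 ft -6.15 fr -3.67 False 0.0157
STOP
```

Run:
```python
from sw import *
from rig import release
import cv2
seg(1.107,.02,None);rep(1.107,0)
release()
print(status.read_eef_pos(),status.read_contact_force())
e=status.read_eef_pos()
manip.movel([e[0],e[1],.30],velocity=.15)
T=toolT();np.save("T6.npy",T)
im=viewer.camera("wrist");cv2.imwrite("pics/w6.png",im[:,:,::-1])
im=viewer.camera("scene");cv2.imwrite("pics/s6f.png",im[:,:,::-1]);cv2.imwrite("pics/s6.png",cv2.resize(im[130:310,180:380,::-1],None,fx=3,fy=3))
im=viewer.camera("top");cv2.imwrite("pics/t6f.png",im[:,:,::-1])
print(status.read_time_s())
```

```text
35.33 s 1.107 act 1.098 r 0.1402 ft -2.69 fr -3.89 0 0.0159
[0.512 0.145 0.137] [0.748 0.053 0.562]
37.9917
```

View pics/w6.png

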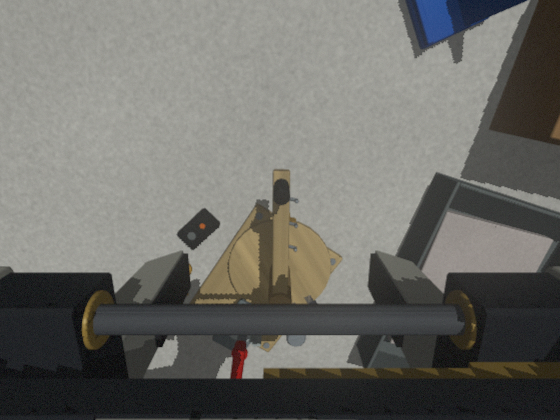

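View pics/s6.png

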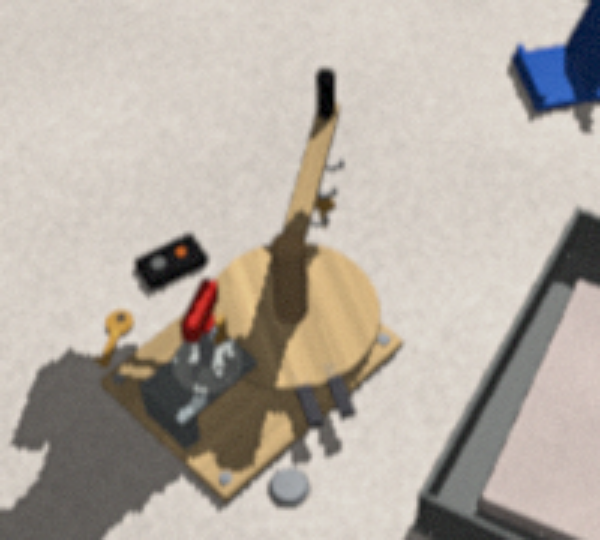

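Run:
```python
from sw import *
T=np.load("T6.npy")
for p in (plane("wrist",(281.5,196),.165,T),plane("scene",(180+326/3,130+73/3),.165)):
    d=p[:2]-piv;print(p,np.hypot(*d),np.arctan2(d[1],d[0])-a0)
from rig import ticket
manip.sleep(.3);print(status.read_contact_force(),status.read_time_s())
ticket.job_done()
```

```text
[0.514 0.146 0.165] 0.14075018163796862 1.094884055385998
[0.516 0.144 0.165] 0.13848840051574843 1.0847065551690953
[-0.19   0.468  0.606] 38.2917
the job is handed in; nothing more can be done
```

The rack is freed and its arm is at the end stop. I handed the job in at 38.3 s of the 70 s allowed.

- **Plunger:** I gripped the knob, lifted it 16 mm and turned it clockwise. The stop was felt at about 1.11 to 1.15 rad. The turning torque rose to at most about 0.25 N m, under the 0.35 N m limit. I let the knob down with it held against the stop. It seated at about 10.8 mm of pull, against the expected 11 mm, and the spring load went off the gripper. After release, the picture showed the knob still turned and raised.
- **Swing:** I moved the arm by its post, and it swung without resistance. It met the end stop at about 1.10 rad, where I pressed with about 6 N. I eased off before letting go.
- **Last checks:** The wrist picture puts the arm at 1.095 rad and the scene picture at 1.085 rad. That 0.01 rad difference is within the 2 mm calibration error. The fob, key, bottle cap and phone stand look unmoved. I did not check the padlock and torch again, but the robot never went near them. The gripper was clear of everything at hand-in.

One force stop tripped early in the swing, at 0.07 rad, with almost no force left on the tool afterwards. I took it for a start-up jolt and carried on more slowly, and it did not happen again.

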